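# Scoop a bearing ball into the dish and present it

## Robot

A 6-joint arm with a two-finger parallel gripper is mounted at the origin on the work surface. World frame = base frame: x ahead of the robot, y to its left, z up, the work surface at z = 0. Lengths are in m, angles in rad, forces in N, time in s.
With the tool pointing down it reaches from about 0.25 to 0.8 m from the base axis. Payload 8.5 kg.
Tool frame: the origin (TCP) lies between the finger pads; the fingertips stand 25 mm ahead of it and the grasp point (between the pads) lies 6 mm ahead of it; y points along the fingers, z is the direction in which the jaws open and shut, and the axes are right-handed (so a half turn about y gives the same grasp; the last joint's range is limited). The gripper opens to 85 mm and grips with 20 to 120 N. Pads are 22 mm wide; open, the fingers measure 114 mm over their backs; the gripper's body (76 mm by 85 mm) begins 54 mm behind the grasp point. The pads swing forward as they close: fully open they stand 13 mm farther back than shut.
Start: joints at [1.25, 0.238, -0.013, 1.319, 0, 1.571], TCP at [0.166, 0.498, 0.256] pointing down, gripper open.
Joint ranges: [-2.66, 2.66], [-1.03, 1.9], [-1.14, 1.46], [-1.82, 2.27], [-1.45, 1.34], [-3.14, 3.14]. Speed limits (rad/s): [2.22, 2.22, 2.79, 3.14, 3.14, 3.14].

## Interface

Orientations are given as a unit quaternion [w, x, y, z].
In Python, from bench import arm gives the robot as it stands. The module is installed in compiled form; this text tells all that it offers.
- The arm moves only by the shell command python3 -m inch 'ROWS' [OPENING] [FORCE]. ROWS is JSON, a list of rows, each a list of 6 numbers: the shift along the tool's x, y, z in cm, then the turn, a rotation vector about the tool's x, y, z in degrees. In form: [[x, y, z, rx, ry, rz], ...]. A call has 1 to 12 rows; each row is the pose to reach, as a shift and turn from the pose measured when the call began, along the tool's axes at that moment; what a row does not reach only later rows make up. A row lasts 1/8 s, in which the tool goes at most 62.5 mm and 10.7 degrees, less where a joint would pass 70% of its speed; a pose out of reach is approached as far as the arm can. A call with a gripper value outside its range is refused whole. OPENING is the gripper's target within -1 to 1 (fully open at 1, half-way at 0, shut at -1), set as the call begins (- or left out, the last holds). The fingers move at their own pace and stop on an object; FORCE is the grip in N (left out, the last holds). Time passes only in rows, so rows that repeat a pose let the fingers close. It gives the time, the measured TCP pose, the force and the opening at its end, in the units of the state.
- arm.read_state(): the state, without advancing time (a new reading comes with each control period).
- arm.read_camera(name): name is "scene" or "side" or "wrist"; returns (picture, depth): 400x640x3 uint8, blue, green, red; 400x640 float32, m along the optical axis (not along the pixel's ray), 0 where there is no reading.
- arm.camera_info(name): a dict with "intrinsics" (3x3 intrinsics, pixels), "rvec" (rotation vector, rad) and "tvec" (3), from world to camera coordinates, as OpenCV has them. Camera axes: x right, y down, z forward; pixel columns grow to the right and rows downward; lengths in m; the calibration is good to about 2 mm. A picture is of the moment at which its call begins: read the wrist's pose just before it. camera_info takes no time and is no camera call; for the wrist camera it gives the pose at the moment of the call.
- arm.sign_off(): hands the job in, once; it reports no verdict.
The state is a dict: "time_s": time; "q": joint angles; "qvel": joint speeds; "effort": joint torques, N m; "ee_pos": TCP position; "ee_rot": TCP orientation; "force": force on the tool from outside, world axes, zero at the start; "wrist_torque": the same for the moment, N m; "width": finger opening in m.
Only numpy, scipy, OpenCV 4.12 (cv2) and the standard library are available. Lean on these libraries where they do the work, as an engineer would, in place of code of your own. Each camera call takes 0.05 s, during which the arm holds its last target. There are 200 camera calls.

## Task

With the hand scoop (never with the fingers), take the steel ball out of the wooden stock tray, tip it into the round metal dish and stand the scoop back upright on the bench. Then take the dish by its handle, lift it about a hand's breadth clear of the bench, and only then turn it a quarter turn, level and with the ball staying in the middle, so that its pouring lip points squarely at the middle of the long near side of the cardboard order box. Finish while still holding the dish up there, level and still; leave the other things on the bench alone.

Things in the scene. Friction and masses are not known exactly. Their poses are not given: they have to be found in the camera images.
- ball: polished steel ball, 30 mm across, 110 g, lying loose on the flat floor of the tray (8 mm above the bench); it slides (friction about 0.12) and rolls easily. This origin turns with the ball: use ball_center
- ball_center (a point): centre of the steel ball (its axes turn as it rolls)
- tray: wooden stock tray fixed to the bench, open on top: outside 206 (its x) by 146 (its y) by 46 mm high, walls 8 mm, floor 8 mm thick, inside 190 by 130 mm; origin under its centre on the bench, its +x points away from the robot
- scoop: aluminium hand scoop, 120 g, loose, standing upright on its flat floor; pan 70 (x) by 66 (y) mm, walls 2.5 mm thick, 24 mm high at both sides and the back (+x), open at the front (-x: the lip, roughly towards the robot at the start). An upright black handle behind the back wall, axis at x = +42 mm, reaches from the bench to 135 mm up. Origin on the underside at the pan's middle, z up
- scoop_in (a point): middle of the scoop's pan, 17.5 mm above its underside: where a ball's centre is when it is in the pan, give or take 16 mm along x and y
- scoop_lip (a point): middle of the scoop's front lip, on its underside (x = -35 mm). The pan's floor is 2.5 mm thick, with a ridge 4 mm high and 6 mm wide along the lip: a ball in the pan stays in while the scoop is level and rolls out over the lip when the lip is tilted down by 30 degrees or more
- scoop_grip (a point): point to grip on the axis of the scoop's handle, 105 mm above its underside; the handle is 14 (scoop x) by 24 (scoop y) mm
- dish: round dished steel plate, 160 g, loose, on four small feet; 136 mm across, rim 24 mm high; flat middle 28 mm across, its top 6 mm above the bench, rising first gently (12 degrees) then steeply (30 degrees) to the rim. Origin under its centre at bench level, +x points to its pouring lip (a flat tongue 34 mm wide), the handle is opposite (-x), z up
- dish_centre (a point): where the centre of the ball is when it lies in the middle of the dish: on the dish's axis, 21 mm above its origin
- dish_handle (a point): point to grip on the dish's handle: an upright black tab 16 (dish x) by 30 (dish y) mm, 19 to 71 mm above the dish's origin, its axis 105 mm from the dish's centre at -x; this point is 50 mm above the origin. A 22 mm wide flat strap at 19 to 23 mm height joins it to the rim
- dish_lip (a point): end of the dish's pouring lip, 90 mm from the centre, 24 mm above the origin
- order_box: open cardboard order box fixed to the bench beyond the dish, 100 (its x) by 200 (its y) by 60 mm high; origin under its centre, its +x points away from the robot, its long near side is the one at -x
- carton: bystander: closed cardboard carton 70 by 110 by 50 mm, origin under its centre
- tin: bystander: upright tin 72 mm across and 100 mm high, origin under its centre
- reel: bystander: wire reel standing on its flange, 84 mm across and 50 mm high, origin under its centre
Things that resemble listed ones, but are neither listed nor needed, are in the scene too. Leave any purple look-alike of the dish alone. What is shaped like the scoop but yellow is not meant.

How it is judged:
By the outcome, as a careful person would: the job done as asked, in the order asked, and still so for the second after the job is handed in, while the arm keeps its last pose, push and grip.
It also fails if it takes over 72 s, if anything falls off the work surface, if the arm or the gripper's body presses on something with over 40 N, if the wrist force passes 120 N, or if a joint passes its speed limit or range.

## Working session

There is one attempt and no reset: what is moved stays moved. The work goes in short steps, Python scripts to look and compute and a shell command to move; the robot and the scene stay as the last step left them, time stands still between calls to the robot, and variables do not carry over. Pictures are saved under pics/ and viewed, about 8 in all and at most 12, crops included, and the job is handed in when it is done.

```bash
mkdir -p pics
cat > h.py <<'E'
import numpy as np,cv2
from scipy.spatial.transform import Rotation as R
from bench import arm
def grab(n):
    ci=arm.camera_info(n);im,d=arm.read_camera(n)
    K=np.array(ci["intrinsics"]);Rm=cv2.Rodrigues(np.array(ci["rvec"],float))[0];t=np.array(ci["tvec"],float).ravel()
    return im,d,K,Rm,t
def world(c):
    im,d,K,Rm,t=c
    v,u=np.mgrid[:400,:640]
    P=np.stack([(u-K[0,2])/K[0,0]*d,(v-K[1,2])/K[1,1]*d,d],-1)
    return (P-t)@Rm
def ray(c,u,v,z):
    im,d,K,Rm,t=c
    r=Rm.T@np.array([(u-K[0,2])/K[0,0],(v-K[1,2])/K[1,1],1]);o=-Rm.T@t
    return o+r*(z-o[2])/r[2]
def pose():
    s=arm.read_state();w,x,y,z=s["ee_rot"];return np.array(s["ee_pos"]),R.from_quat([x,y,z,w]),s
E
python3 - <<'E'
from h import *
p,r,s=pose();print(s);print(r.as_matrix().round(3))
for n in("scene","side","wrist"):
    c=grab(n);cv2.imwrite(f"pics/{n}0.png",c[0]);np.savez(f"{n}0.npz",im=c[0],d=c[1],K=c[2],R=c[3],t=c[4]);print(n,(-c[3].T@c[4]).round(3))
a=np.vstack([cv2.imread("pics/scene0.png"),cv2.imread("pics/side0.png")]);
E
```

```text
{'time_s': 0.0, 'q': array([ 1.25002330e+00,  2.38749644e-01, -1.42695843e-02,  1.31922141e+00,
       -4.99956493e-05,  1.57074858e+00]), 'qvel': array([-0.0005143 , -0.00091317,  0.00051835, -0.00218817, -0.00040276,
       -0.0012846 ]), 'effort': array([ 2.40467416e-03, -5.38771462e+01,  3.46440911e+01,  1.84848940e-02,
        1.48057820e-04, -1.35418002e-06]), 'ee_pos': array([0.16542036, 0.4978382 , 0.25568798]), 'ee_rot': array([-0.69752712,  0.69854094, -0.1129722 ,  0.11284397]), 'force': array([ 0.33989974,  0.37966819, -0.15120239]), 'wrist_torque': array([ 0.00700318,  0.02960373, -0.02115581]), 'width': 0.08528638950802467}
[[ 0.949 -0.     0.315]
 [-0.315 -0.001  0.949]
 [ 0.    -1.    -0.001]]
scene [1.161 0.056 0.959]
side [ 0.439 -0.754  0.776]
wrist [0.09  0.522 0.372]
```

View pics/scene0.png

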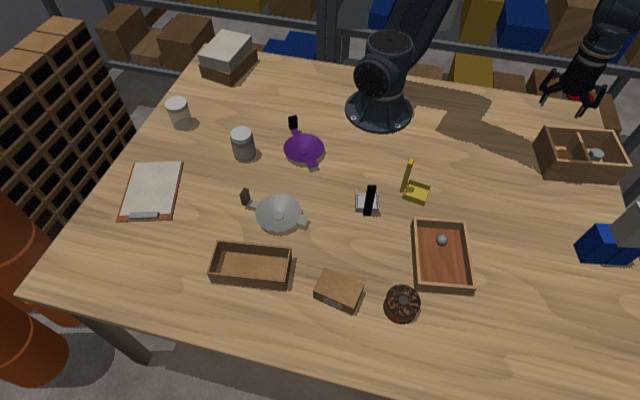

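View pics/side0.png

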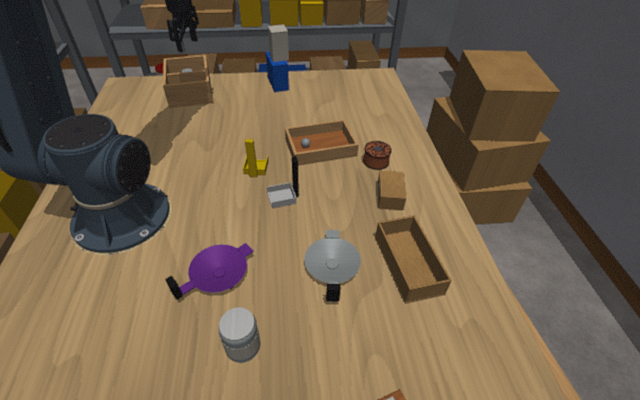

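The scene view shows the scoop at (367,200), the ball at (442,239) in the tray, the dish at (279,214) with its handle at (245,197), and the order box at (250,265). The side view shows the same items: scoop (282,195), ball (305,143), dish (332,260). Next I measure them.

Run:
```python
from h import *
for n in("scene","side"):
    z=np.load(n+"0.npz");c=[z[k] for k in("im","d","K","R","t")];P=world(c);im=c[0].astype(int)
    hsv=cv2.cvtColor(c[0],cv2.COLOR_BGR2HSV)
    def st(name,m):
        m=m&(c[1]>0);Q=P[m]
        if len(Q)<5:print(n,name,'few');return
        print(n,name,len(Q),'med',np.median(Q,0).round(3),'min',np.percentile(Q,2,0).round(3),'max',np.percentile(Q,98,0).round(3))
        return Q
    X,Y,Z=P[...,0],P[...,1],P[...,2]
    grey=(hsv[...,1]<60)
    b={"scene":{"scoop":(350,180,395,222),"dish":(235,180,315,235),"ball":(433,230,452,248),"tray":(405,212,480,298),"box":(200,235,300,295),"carton":(310,265,368,315),"reel":(380,280,425,325),"yellow":(398,155,435,206)},
       "side":{"scoop":(262,150,304,210),"dish":(300,228,363,304),"ball":(298,136,313,152),"tray":(282,118,360,166),"box":(372,212,450,302),"carton":(374,165,410,212),"reel":(360,138,394,170),"yellow":(240,136,272,178)}}[n]
    for k,(u0,v0,u1,v1) in b.items():
        B=np.zeros((400,640),bool);B[v0:v1,u0:u1]=1
        st(k+" >8mm",B&(Z>.008))
        if k in("scoop",):
            st("handle",B&(hsv[...,2]<60)&(Z>.05));st("h top",B&(Z>.12)); st("pan",B&grey&(hsv[...,2]>90)&(Z<.04))
        if k=="dish":
            st("handle",B&(hsv[...,2]<75)&(Z>.03));st("htop",B&(Z>.06))
            Q=st("rim",B&grey&(Z>.017)&(Z<.03))
        if k=="ball": st("ballgrey",B&grey)
        if k in("box","tray"):
            h=.055 if k=="box" else .041
            m=B&(Z>h)&(Z<h+.012);q=P[m][:,:2].astype(np.float32);print(k,cv2.minAreaRect(q))
```

```text
scene scoop >8mm 362 med [0.479 0.042 0.058] min [0.414 0.002 0.01 ] max [0.484 0.07  0.136]
scene handle 186 med [0.481 0.042 0.103] min [0.47  0.031 0.054] max [0.484 0.053 0.136]
scene h top 63 med [0.479 0.042 0.133] min [0.468 0.03  0.121] max [0.483 0.053 0.137]
scene pan 214 med [0.423 0.021 0.003] min [ 0.394 -0.001 -0.002] max [0.463 0.069 0.026]
scene dish >8mm 1400 med [ 0.54  -0.221  0.019] min [ 0.485 -0.315  0.008] max [ 0.606 -0.127  0.069]
scene handle 116 med [ 0.54  -0.308  0.061] min [ 0.521 -0.319  0.033] max [ 0.55  -0.303  0.073]
scene htop 61 med [ 0.535 -0.31   0.069] min [ 0.521 -0.319  0.062] max [ 0.549 -0.303  0.073]
scene rim 695 med [ 0.542 -0.21   0.021] min [ 0.482 -0.299  0.017] max [ 0.608 -0.123  0.027]
scene ball >8mm 228 med [0.522 0.26  0.011] min [0.478 0.239 0.008] max [0.537 0.289 0.039]
scene ballgrey 92 med [0.527 0.258 0.032] min [0.492 0.246 0.006] max [0.536 0.27  0.039]
scene tray >8mm 3460 med [0.579 0.261 0.021] min [0.468 0.178 0.008] max [0.712 0.339 0.05 ]
tray ((0.5915994048118591, 0.24675287306308746), (0.24952977895736694, 0.1801
[... 1451 characters left out ...]

side tray >8mm 2083 med [0.57  0.257 0.027] min [0.467 0.04  0.008] max [0.675 0.335 0.127]
tray ((0.5716171264648438, 0.25552260875701904), (0.20743851363658905, 0.15261386334896088), 9.425793647766113)
side box >8mm 2502 med [ 0.736 -0.24   0.04 ] min [ 0.672 -0.331  0.009] max [ 0.788 -0.127  0.061]
box ((0.7318720817565918, -0.22687508165836334), (0.10189663618803024, 0.20208795368671417), 7.523629665374756)
side carton >8mm 1024 med [ 0.739 -0.01   0.049] min [ 0.703 -0.049  0.01 ] max [0.779 0.13  0.052]
side reel >8mm 614 med [0.734 0.151 0.048] min [0.7   0.129 0.01 ] max [0.774 0.205 0.052]
side yellow >8mm 438 med [0.355 0.126 0.056] min [0.327 0.121 0.01 ] max [0.396 0.192 0.135]
```

```bash
cat >> h.py <<'E'
def down(az):   # tool down, tool z at azimuth az (deg)
    a=np.radians(az);z=np.array([np.cos(a),np.sin(a),0]);y=np.array([0,0,-1.]);return R.from_matrix(np.stack([np.cross(y,z),y,z],1))
def delta(p1,r1,p0=None,r0=None):
    if p0 is None: p0,r0,_=pose()
    return ((r0.inv().apply(np.array(p1)-p0))*100).round(2).tolist()+np.degrees((r0.inv()*r1).as_rotvec()).round(1).tolist()
E
python3 -c "
from h import *
print(delta([.475,.041,.23],down(8)))"
```

```text
[43.78, 2.62, -33.6, 0.1, 63.6, 0.0]
```

```bash
python3 -m inch '[[6,0,-4.6,0,10,0],[12,1,-9.2,0,20,0],[18,1,-13.8,0,30,0],[24,1.5,-18.4,0,40,0],[30,2,-23,0,50,0],[36,2.5,-27.6,0,58,0],[40,2.6,-31,0,62,0],[43.8,2.6,-33.6,0,63.6,0],[43.8,2.6,-33.6,0,63.6,0],[43.8,2.6,-33.6,0,63.6,0],[43.8,2.6,-33.6,0,63.6,0]]' 1
python3 - <<'E'
from h import *
p,r,s=pose();print(p,s['q'].round(3),r.as_matrix()[:,2].round(3))
c=grab("wrist");P=world(c);cv2.imwrite("pics/w1.png",c[0])
Z=P[...,2];m=(c[1]>0)&(Z>.1)&(Z<.145);Q=P[m];print("handle",len(Q),cv2.minAreaRect(Q[:,:2].astype(np.float32)))
m=(c[1]>0)&(Z>.018)&(Z<.028)&(abs(P[...,0]-.43)<.06)&(abs(P[...,1]-.04)<.06);Q=P[m];print("walls",len(Q),cv2.minAreaRect(Q[:,:2].astype(np.float32)))
E
```

```text
time_s: 1.52
ee_pos: [0.4747, 0.0409, 0.2299]
ee_rot: [-0.533, 0.534, -0.464, 0.464]
force: [-0.4, -0.0, 0.1]
width: 0.0857
[0.47468729 0.04087665 0.22985461] [ 8.600e-02  1.670e-01 -1.740e-01  1.231e+00 -1.000e-03  1.518e+00] [ 0.99   0.139 -0.002]
handle 1743 ((0.4135497510433197, 0.08597023785114288), (0.02333240583539009, 0.17574019730091095), 52.40821075439453)
walls 424 ((0.4393272399902344, 0.032342564314603806), (0.08236608654260635, 0.06673586368560791), 10.901945114135742)
```

View pics/w1.png

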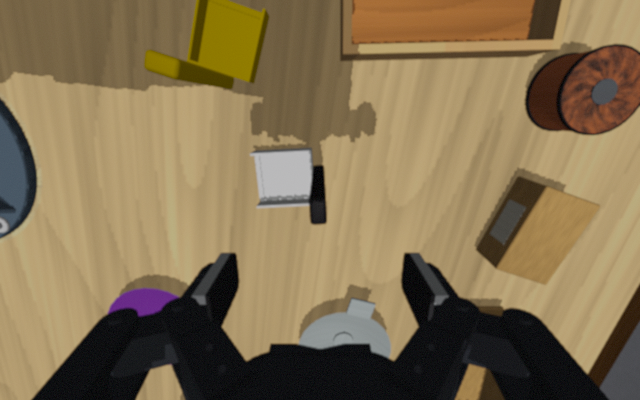

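The wrist view shows the scoop's handle at (317,195) with the pan to its left (285,178). The lip faces the robot, and the yellow look-alike is at the upper left.

Run:
```python
from h import *
c=grab("wrist");P=world(c);Z=P[...,2]
B=np.zeros((400,640),bool);B[130:230,245:335]=1;B&=c[1]>0
Q=P[B&(Z>.128)&(Z<.142)];print("handle top",len(Q),Q[:,2].mean(),cv2.minAreaRect(Q[:,:2].astype(np.float32)),Q.mean(0))
hsv=cv2.cvtColor(c[0],cv2.COLOR_BGR2HSV)
Q=P[B&(Z<.03)&(Z>-.003)&(hsv[...,1]<50)&(hsv[...,2]>100)];print("pan",len(Q),cv2.minAreaRect(Q[:,:2].astype(np.float32)))
Q=P[B&(Z>.02)&(Z<.027)];print("walls",len(Q),cv2.minAreaRect(Q[:,:2].astype(np.float32)))
print(delta([.475,.041,.112],down(10)))
```

```text
handle top 485 0.13343493999838388 ((0.4736405909061432, 0.03982958942651749), (0.013820778578519821, 0.02343718521296978), 8.47533130645752) [0.47356    0.04058702 0.13343494]
pan 2894 ((0.4303312599658966, 0.026043666526675224), (0.07676442712545395, 0.07600821554660797), 10.674409866333008)
walls 366 ((0.4391247034072876, 0.03259700536727905), (0.08270159363746643, 0.06638050824403763), 11.317176818847656)
[0.07, 11.82, 0.05, 0.1, -1.9, 0.0]
```

```bash
python3 -m inch '[[0.1,4,-0.1,0,-2,0],[0.1,8,-0.1,0,-2,0],[0.1,10.5,-0.1,0,-2,0],[0.1,11.8,-0.1,0,-2,0],[0.1,11.8,-0.1,0,-2,0],[0.1,11.8,-0.1,0,-2,0]]' 1 && python3 -m inch '[[0,0,0,0,0,0],[0,0,0,0,0,0],[0,0,0,0,0,0],[0,0,0,0,0,0],[0,0,0,0,0,0],[0,0,0,0,0,0],[0,0,0,0,0,0],[0,0,0,0,0,0]]' -1 80
python3 - <<'E'
from h import *
p,r,s=pose();np.savez("grip.npz",p=p,q=r.as_quat())
c=grab("wrist");P=world(c);Z=P[...,2];cv2.imwrite("pics/w2.png",c[0])
print(p,r.as_matrix()[:,2].round(3),s['width'])
c=grab("side");cv2.imwrite("pics/s2.png",c[0])
E
```

```text
time_s: 2.38
ee_pos: [0.4741, 0.0409, 0.1132]
ee_rot: [-0.542, 0.542, -0.454, 0.454]
force: [0.4, 0.1, -0.8]
width: 0.0859
time_s: 3.38
ee_pos: [0.4739, 0.0407, 0.1135]
ee_rot: [-0.542, 0.542, -0.454, 0.454]
force: [-1.8, -1.0, 5.5]
width: 0.013
[0.47391893 0.04073807 0.11345404] [0.984 0.176 0.   ] 0.01302662880623111
```

```bash
cat >> h.py <<'E'
OFF=0.1135
def scoop_tcp(o,az): # TCP for level scoop with origin at o
    a=np.radians(az);return np.array(o)+[.042*np.cos(a),.042*np.sin(a),OFF]
def dscoop(o,az): return delta(scoop_tcp(o,az),down(az))
E
python3 -c "
from h import *
print(dscoop([.595,.2675,.10],9.4))"
```

```text
[-20.14, -10.02, 20.1, -0.0, 0.7, 0.1]
```

```bash
python3 -m inch '[[0,-2,0,0,0,0],[0,-6,0,0,0,0],[0,-10,0,0,0,0],[-3,-10,3,0,0,0],[-7,-10,7,0,0,0],[-11,-10,11,0,0.7,0],[-15,-10,15,0,0.7,0],[-18,-10,18,0,0.7,0],[-20.1,-10,20.1,0,0.7,0],[-20.1,-10,20.1,0,0.7,0],[-20.1,-10,20.1,0,0.7,0]]'
python3 - <<'E'
from h import *
p,r,s=pose();print(p,r.as_matrix()[:,2].round(3),s['width'])
for n in("wrist","side","scene"):
    c=grab(n);P=world(c);Z=P[...,2];cv2.imwrite(f"pics/{n}3.png",c[0]);hsv=cv2.cvtColor(c[0],cv2.COLOR_BGR2HSV)
    near=(c[1]>0)&(abs(P[...,0]-.57)<.13)&(abs(P[...,1]-.255)<.1)
    Q=P[near&(Z>.041)&(Z<.05)];print(n,"wall",len(Q),cv2.minAreaRect(Q[:,:2].astype(np.float32)))
    m=near&(Z>.02)&(Z<.045)&(hsv[...,1]<70)&(abs(P[...,0]-.52)<.05)&(abs(P[...,1]-.25)<.05)
    v,u=np.nonzero(m)
    if len(u): print("ball",len(u),P[m].mean(0),P[m].max(0),u.mean(),v.mean(),ray(c,u.mean(),v.mean(),.025))
a=cv2.resize(cv2.imread("pics/side3.png")[80:260,200:460],(520,360));b=cv2.imread("pics/wrist3.png")[:, :];
cv2.imwrite("pics/c3.png",np.hstack([cv2.resize(b,(480,300)),cv2.resize(a,(320,300))]))
E
```

```text
time_s: 4.85
ee_pos: [0.636, 0.2735, 0.2127]
ee_rot: [-0.539, 0.54, -0.457, 0.457]
force: [-0.5, -0.0, -1.4]
width: 0.013
[0.63598344 0.27351234 0.212746  ] [ 0.987  0.164 -0.001] 0.013042704104676013
wrist wall 4495 ((0.5778896808624268, 0.25075170397758484), (0.2220408320426941, 0.16167138516902924), 8.996685981750488)
ball 491 [0.52189871 0.25847831 0.03243635] [0.53442111 0.27155244 0.03817697] 212.25458248472506 178.64562118126273 [0.51930373 0.25616069 0.025     ]
side wall 414 ((0.5787016153335571, 0.24301336705684662), (0.2252872884273529, 0.1780051290988922), 6.186156749725342)
ball 55 [0.52075945 0.2485005  0.03010401] [0.53305653 0.26197298 0.03782279] 305.3454545454546 142.23636363636365 [0.52132263 0.25536163 0.025     ]
scene wall 719 ((0.5795657634735107, 0.23720505833625793), (0.21953710913658142, 0.19193415343761444), 10.321282386779785)
ball 5 [0.51617225 0.25392139 0.0333183 ] [0.52279331 0.26054969 0.03776266] 440.4 235.8 [0.51036282 0.25571154 0.025     ]
```

View pics/c3.png

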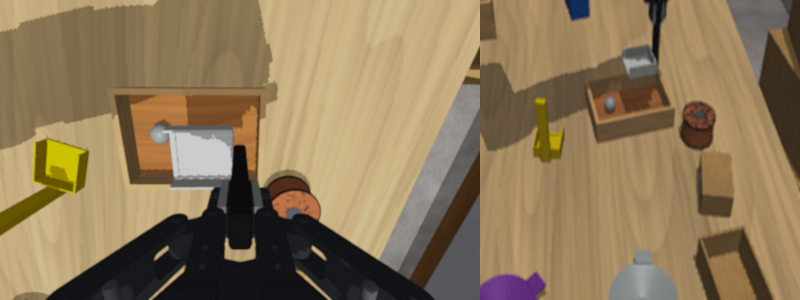

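The wrist view shows the scoop held level above the tray's right half, with the ball left of its lip at (160,132) in the composite. I refine the tray edges from the same depth data.

Run:
```python
from h import *
for n in("wrist","scene0","side0"):
    if n=="wrist": c=grab(n)
    else:
        z=np.load(n+".npz");c=[z[k] for k in("im","d","K","R","t")]
    P=world(c);Z=P[...,2]
    near=(c[1]>0)&(abs(P[...,0]-.57)<.125)&(abs(P[...,1]-.255)<.095)
    Q=P[near&(Z>.044)&(Z<.048)][:,:2]-[.5716,.2555]
    for yaw in (9.3,):
        a=np.radians(yaw);x=Q@[np.cos(a),np.sin(a)];y=Q@[-np.sin(a),np.cos(a)]
        print(n,len(Q)); print("x",np.histogram(x,np.arange(-.12,.121,.005))[0]);print("y",np.histogram(y,np.arange(-.09,.091,.005))[0])
        for s in(-1,1):
            k=(abs(s*y-.069)<.008)&(abs(x)<.085)
            if k.sum()>10: print("ywall",s,np.polyfit(x[k],y[k],1),k.sum())
            k=(abs(s*x-.099)<.008)&(abs(y)<.055)
            if k.sum()>10: print("xwall",s,np.polyfit(y[k],x[k],1),k.sum())
```

```text
wrist 3913
x [  0   0   4 564 503  73  68  68  70  75  70  76  75  73  70  75  52  44
  40  42  39  44  44  41  43  40  44  43  46  42  44  41  36  37  43  41
  38  38  37  36  38  42 230 605 139   0   0   0]
y [   0    0    0   34  231  172   48   63   63   54   63   57   61   66
   72   63   62   60   76   67   76   76   76   70   76   75   81   79
   86   89   83  606 1030   98    0    0]
ywall -1 [ 0.01107026 -0.06548816] 278
xwall -1 [ 0.00426853 -0.10037945] 786
ywall 1 [-0.00244286  0.07121636] 1407
xwall 1 [0.00142134 0.09718313] 736
scene0 575
x [ 0  0  0 42 58 18  9  6  9  6  9  3  8  5 11  9  9  8  5 13  6  9  8 10
  6  6  9  7 10  7 10 11  8  9 10  9  7  9  9 10  9  7 21 89 51  0  0  0]
y [ 0  0  0  0 75 94 11  9  9  9  6  9 12 10 10 10 10 11  9  8 12 11 10 12
  6  9 11  9  8  0  8 28 94 55  0  0]
ywall -1 [-0.00211695 -0.06497691] 125
xwall -1 [ 0.00355992 -0.09863422] 87
ywall 1 [-0.00412629  0.07304819] 131
xwall 1 [-0.00197147  0.09880286] 123
side0 301
x [ 0  0  0 29 34  4  6  6  7  3  3  6  3  6  5  6  4  5  4  4  4  5  6  6
  5  3  3  6  7  5  3  4  6  7  2  3  4  7  7  4  4  7  7 32 19  0  0  0]
y [ 0  0  3 33 53 19  4  1  5  5  3  4  5  5  4  3  6  4  4  4  5  4  3  5
  5  5  4  3  4  4 14 45 33  2  0  0]
ywall -1 [-0.01183583 -0.06864554] 89
xwall -1 [ 0.01091038 -0.09936443] 45
ywall 1 [-0.00952702  0.06868754] 74
xwall 1 [-0.00887178  0.09884629] 46
```

```bash
python3 -m inch '[[-0.2,3,0,0,0,0],[-0.2,6,0,0,0,0],[-0.2,7.5,0,0,0,0],[-0.2,8.3,0,0,0,0],[-0.2,8.7,0,0,0,0],[-0.2,8.9,0,0,0,0],[-0.2,9.0,0,0,0,0],[-0.2,9.0,0,0,0,0]]'
python3 - <<'E'
from h import *
c=grab("wrist");P=world(c);Z=P[...,2];hsv=cv2.cvtColor(c[0],cv2.COLOR_BGR2HSV)
cv2.imwrite("pics/w4.png",c[0])
m=(c[1]>0)&(Z>.024)&(Z<.045)&(hsv[...,1]<70)&(abs(P[...,0]-.51)<.03)&(abs(P[...,1]-.255)<.035)
print(m.sum(),P[m].mean(0),P[m].max(0)); print(pose()[0])
E
```

```text
time_s: 6.05
ee_pos: [0.6361, 0.2751, 0.1241]
ee_rot: [0.539, -0.539, 0.457, -0.458]
force: [-0.7, 0.4, -1.3]
width: 0.0128
1021 [0.52360054 0.25965771 0.03208085] [0.53530321 0.27132658 0.03814733]
[0.63608814 0.2751262  0.12412911]
```

```bash
python3 -m inch '[[0,0.1,0,0,0,0],[0,0.2,0,0,0,0],[0,0.25,0,0,0,0],[0,0.25,0,0,0,0]]'
python3 - <<'E'
from h import *
c=grab("wrist");P=world(c);Z=P[...,2];cv2.imwrite("pics/w5.png",c[0])
m=(c[1]>0)&(abs(P[...,0]-.595)<.02)&(abs(P[...,1]-.267)<.02);print("pan floor z",np.median(Z[m]),pose()[0])
m=(c[1]>0)&(abs(P[...,0]-.55)<.01)&(abs(P[...,1]-.22)<.01);print("tray floor z",np.median(Z[m]))
E
```

```text
time_s: 6.6
ee_pos: [0.6361, 0.2751, 0.1216]
ee_rot: [0.539, -0.539, 0.457, -0.458]
force: [-0.5, 0.2, -0.8]
width: 0.0133
pan floor z 0.1665326309486094 [0.63606853 0.2751093  0.12158746]
tray floor z 0.007574315319253407
```

```bash
python3 -m inch '[[0,0.05,-1,0,0,0],[0,0.05,-2,0,0,0],[0,0.05,-3,0,0,0],[0,0.05,-4,0,0,0],[0,0.05,-5,0,0,0],[0,0.05,-5.6,0,0,0],[0,0.05,-6.1,0,0,0],[0,0.05,-6.6,0,0,0],[0,0.05,-7.1,0,0,0],[0,0.05,-7.5,0,0,0],[0,0.05,-7.9,0,0,0],[0,0.05,-7.9,0,0,0]]'
python3 - <<'E'
from h import *
p,r,s=pose();c=grab("wrist");cv2.imwrite("pics/w6.png",c[0]);d=grab("side");cv2.imwrite("pics/s6.png",d[0])
cv2.imwrite("pics/c6.png",np.hstack([c[0][60:310,120:440],cv2.resize(d[0][90:190,250:378],(320,250))]))
E
```

```text
time_s: 8.15
ee_pos: [0.558, 0.2625, 0.1216]
ee_rot: [0.54, -0.539, 0.457, -0.458]
force: [1.3, 0.6, 8.0]
width: 0.0132
```

View pics/c6.png

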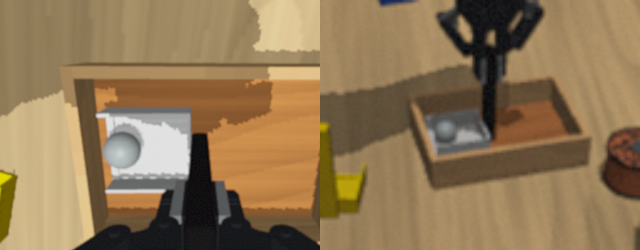

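The ball sits inside the pan just behind the lip ridge: wrist crop (122,150), side crop (446,130). I push 3 mm more, then lift and lean the lip up slightly.

```bash
python3 -m inch '[[0,0,-0.3,0,0,0],[0,0,-0.3,0,0,0],[0,-0.3,-0.1,-2,0,0],[0,-0.7,0.3,-4,0,0],[0,-1.2,0.8,-6,0,0],[0,-2,1,-8,0,0],[0,-4,1,-8,0,0],[0,-6,1,-8,0,0],[0,-8,1,-8,0,0],[0,-10,1,-8,0,0],[0,-11,1,-8,0,0],[0,-11,1,-8,0,0]]'
python3 - <<'E'
from h import *
p,r,s=pose();print(p,r.as_matrix().round(3));c=grab("wrist");cv2.imwrite("pics/w7.png",c[0]);d=grab("side");cv2.imwrite("pics/s7.png",d[0])
cv2.imwrite("pics/c7.png",np.hstack([c[0][60:310,120:440],cv2.resize(d[0][60:160,250:378],(320,250))]))
E
```

```text
time_s: 9.75
ee_pos: [0.5674, 0.2641, 0.2312]
ee_rot: [-0.5, 0.575, -0.488, 0.425]
force: [-1.0, 0.5, -2.1]
width: 0.0131
[0.56743433 0.26407    0.23122504] [[ 0.163 -0.136  0.977]
 [-0.987 -0.023  0.161]
 [ 0.001 -0.99  -0.138]]
```

View pics/c7.png

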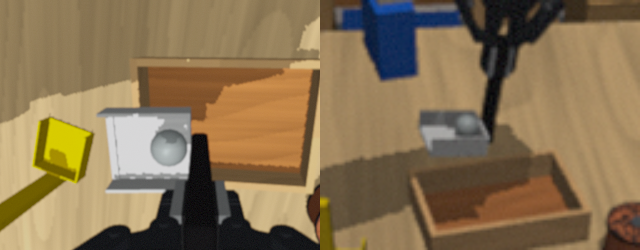

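The ball rests at the back of the pan: wrist crop (168,148), clear of the tray. Now I fit the dish from the first frames.

Run:
```python
from h import *
from scipy.optimize import least_squares
for n in("scene","side"):
    z=np.load(n+"0.npz");c=[z[k] for k in("im","d","K","R","t")];P=world(c);Z=P[...,2]
    hsv=cv2.cvtColor(c[0],cv2.COLOR_BGR2HSV)
    near=(c[1]>0)&(np.hypot(P[...,0]-.546,P[...,1]+.212)<.1)&(hsv[...,1]<60)
    Q=P[near&(Z>.0215)&(Z<.027)];r=np.hypot(Q[:,0]-.546,Q[:,1]+.212);Q=Q[(r>.058)&(r<.075)]
    f=least_squares(lambda a:np.hypot(Q[:,0]-a[0],Q[:,1]-a[1])-.067,[.546,-.212],loss="soft_l1",f_scale=.002).x
    t=P[near&(np.hypot(P[...,0]-f[0],P[...,1]-f[1])>.074)&(Z>.015)&(P[...,1]>f[1])]
    print(n,len(Q),f,"lip",len(t),t.mean(0),np.degrees(np.arctan2(t[:,1].mean()-f[1],t[:,0].mean()-f[0])))
    h=np.array([.535,-.314]);print("handle az",np.degrees(np.arctan2(*(f-h)[::-1])),np.linalg.norm(f-h))
p,r,s=pose()
print(delta(scoop_tcp([.602,-.212,.12],10),down(10)*R.from_euler('x',-8,degrees=True)))
```

```text
scene 204 [ 0.54625233 -0.20936583] lip 63 [ 0.55623758 -0.12766417  0.02474003] 83.03209163974964
handle az 83.86201858680744 0.10523746483142517
side 356 [ 0.54659119 -0.21156159] lip 69 [ 0.55606049 -0.13000205  0.02497315] 83.37744020945532
handle az 83.54428299198088 0.1030921110957126
[47.48, -0.24, -0.16, 0.0, -0.6, -0.0]
```

```bash
python3 -m inch '[[1,0,0,0,0,0],[3,0,0,0,0,0],[6,0,0,0,0,0],[10,0,0,0,0,0],[14,0,0,0,0,0],[18,0,0,0,0,0],[22,0,0,0,0,0],[26,0,0,0,0,0],[30,0,0,0,0,0],[34,0,0,0,0,0],[37,0,0,0,0,0],[39,0,0,0,0,0]]'
python3 - <<'E'
from h import *
p,r,s=pose();o=scoop_tcp([.5957,-.202,.08],10);print(p,delta(o,down(10)*R.from_euler('x',-5,degrees=True)))
E
```

```text
time_s: 11.35
ee_pos: [0.6303, -0.1235, 0.2306]
ee_rot: [-0.499, 0.575, -0.489, 0.425]
force: [0.3, 0.8, -1.6]
width: 0.0128
[ 0.63028654 -0.12346808  0.23057851] [7.14, 3.74, 0.05, 3.0, -0.7, -0.0]
```

```bash
python3 -m inch '[[1,0.3,0,0,0,0],[3,1,0,0,0,0],[5,2,0,0,-0.7,0],[6.5,3,0,0,-0.7,0],[7.1,3.7,0,0,-0.7,0],[7.1,3.7,0,0,-0.7,0],[7.1,3.7,0,0,-0.7,0]]'
python3 - <<'E'
from h import *
p,r,s=pose();print(p)
for th,z in((0,.07),(8,.05),(15,.035),(20,.028),(26,.028),(32,.028),(38,.028),(44,.028)):
    rr=down(10)*R.from_euler('x',th,degrees=True);L=np.array([.561,-.208,z]);t=L-rr.apply([0,OFF,-.077]);print(th,delta(t,rr,p,r),t.round(3))
c=grab("side");P=world(c);Z=P[...,2];cv2.imwrite("pics/s8.png",c[0]);hsv=cv2.cvtColor(c[0],cv2.COLOR_BGR2HSV)
E
```

```text
time_s: 12.22
ee_pos: [0.6367, -0.1939, 0.1944]
ee_rot: [-0.503, 0.578, -0.485, 0.421]
force: [-0.1, -0.1, -1.6]
width: 0.013
[ 0.63670774 -0.19386706  0.194373  ]
0 [0.08, 1.08, 0.15, 8.0, -0.0, -0.1] [ 0.637 -0.195  0.184]
8 [0.08, 2.34, -1.34, 16.0, -0.0, -0.0] [ 0.621 -0.198  0.173]
15 [0.08, 3.4, -2.75, 23.0, -0.0, -0.0] [ 0.605 -0.2    0.165]
20 [0.08, 3.91, -3.84, 28.0, -0.0, -0.0] [ 0.594 -0.202  0.161]
26 [0.08, 3.83, -5.27, 34.0, -0.0, -0.0] [ 0.58  -0.205  0.164]
32 [0.08, 3.91, -6.71, 40.0, -0.0, -0.0] [ 0.566 -0.207  0.165]
38 [0.08, 4.13, -8.13, 46.0, -0.0, -0.0] [ 0.552 -0.21   0.165]
44 [0.08, 4.49, -9.51, 52.0, -0.0, -0.0] [ 0.538 -0.212  0.163]
```

```bash
python3 -m inch '[[0.1,0.5,0.1,4,0,0],[0.1,1.1,0.1,8,0,0],[0.1,1.7,-0.6,12,0,0],[0.1,2.3,-1.3,16,0,0],[0.1,2.9,-2,19.5,0,0],[0.1,3.4,-2.75,23,0,0],[0.1,3.4,-2.75,23,0,0],[0.1,3.7,-3.3,25.5,0,0],[0.1,3.9,-3.8,28,0,0],[0.1,3.9,-3.8,28,0,0],[0.1,3.9,-3.8,28,0,0],[0.1,3.9,-3.8,28,0,0]]'
python3 - <<'E'
from h import *
p,r,s=pose();print(p)
for th,z in((20,.028),(26,.028),(32,.028),(38,.028),(44,.028)):
    rr=down(10)*R.from_euler('x',th,degrees=True);L=np.array([.561,-.208,z]);t=L-rr.apply([0,OFF,-.077]);print(th,delta(t,rr,p,r),t.round(3))
c=grab("side");d=grab("scene")
cv2.imwrite("pics/c9.png",np.hstack([cv2.resize(c[0][170:310,260:440],(400,311)),cv2.resize(d[0][130:270,200:380],(400,311))]))
E
```

```text
time_s: 13.78
ee_pos: [0.5954, -0.2022, 0.1615]
ee_rot: [0.628, -0.439, 0.369, -0.526]
force: [-0.0, -0.2, -1.2]
width: 0.0131
[ 0.59539065 -0.20218792  0.1614532 ]
20 [-0.02, -0.0, -0.14, 0.0, 0.0, -0.0] [ 0.594 -0.202  0.161]
26 [-0.03, -0.74, -1.37, 6.0, 0.0, -0.0] [ 0.58  -0.205  0.164]
32 [-0.03, -1.35, -2.67, 12.0, 0.0, -0.0] [ 0.566 -0.207  0.165]
38 [-0.03, -1.83, -4.03, 18.0, 0.0, -0.0] [ 0.552 -0.21   0.165]
44 [-0.03, -2.15, -5.42, 24.0, 0.0, -0.0] [ 0.538 -0.212  0.163]
```

View pics/c9.png

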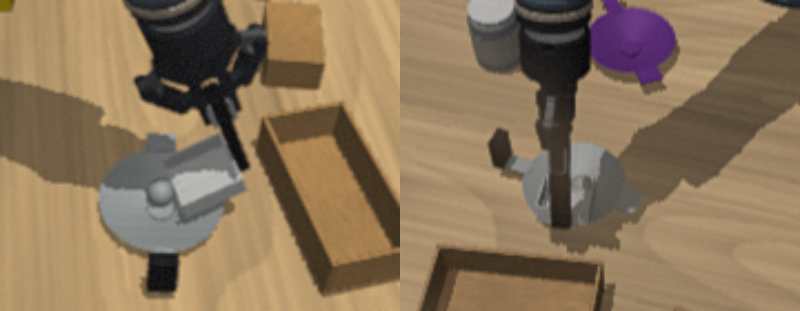

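The side crop shows the ball right at the scoop's lip over the dish middle (162,192). I continue tilting slowly about the lip.

```bash
python3 -m inch '[[0,-0.25,-0.45,2,0,0],[0,-0.5,-0.9,4,0,0],[0,-0.74,-1.4,6,0,0],[0,-0.95,-1.8,8,0,0],[0,-1.15,-2.25,10,0,0],[0,-1.35,-2.7,12,0,0],[0,-1.35,-2.7,12,0,0],[0,-1.55,-3.1,14,0,0],[0,-1.7,-3.6,16,0,0],[0,-1.8,-4,18,0,0],[0,-1.8,-4,18,0,0],[0,-1.8,-4,18,0,0]]'
python3 - <<'E'
from h import *
p,r,s=pose();print(p)
for th,z in((38,.07),(20,.11),(0,.12),):
    rr=down(10)*R.from_euler('x',th,degrees=True);L=np.array([.575,-.205,z]);t=L-rr.apply([0,OFF,-.077]);print(th,delta(t,rr,p,r),t.round(3))
c=grab("side");d=grab("scene")
cv2.imwrite("pics/c10.png",np.hstack([cv2.resize(c[0][170:310,260:440],(400,311)),cv2.resize(d[0][130:270,200:380],(400,311))]))
E
```

```text
time_s: 15.38
ee_pos: [0.5526, -0.21, 0.1648]
ee_rot: [0.688, -0.336, 0.282, -0.577]
force: [-0.5, 0.2, -0.7]
width: 0.0128
[ 0.55260672 -0.21000877  0.16479408]
38 [-0.1, -2.47, 3.67, 0.1, 0.0, -0.0] [ 0.566 -0.207  0.207]
20 [-0.1, -2.69, 9.26, -17.9, 0.0, -0.0] [ 0.608 -0.199  0.243]
0 [-0.1, 0.73, 12.1, -37.9, 0.0, -0.0] [ 0.651 -0.192  0.233]
```

View pics/c10.png

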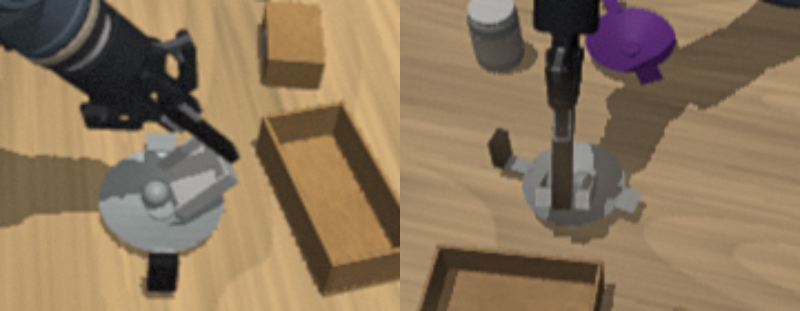

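```bash
python3 -m inch '[[0,-0.5,0.7,0,0,0],[0,-1.2,1.8,0,0,0],[0,-2.5,3.7,0,0,0],[0,-2.6,5.5,-6,0,0],[0,-2.6,7.3,-12,0,0],[0,-2.6,9.2,-18,0,0],[0,-1.2,10.6,-28,0,0],[0,0.7,12,-38,0,0],[0,0.7,12,-38,0,0]]'
python3 - <<'E'
from h import *
p,r,s=pose();print(p,s['force']);print(dscoop([.432,.031,.11],10))
c=grab("side");d=grab("scene");P=world(c);Z=P[...,2]
m=(c[1]>0)&(np.hypot(P[...,0]-.5464,P[...,1]+.2105)<.045)&(Z>.028)&(Z<.045);print("ball",m.sum(),P[m].mean(0) if m.any() else 0)
cv2.imwrite("pics/c11.png",np.hstack([cv2.resize(c[0][170:310,260:440],(400,311)),cv2.resize(d[0][130:270,200:380],(400,311))]))
E
```

```text
time_s: 16.6
ee_pos: [0.6542, -0.1915, 0.2281]
ee_rot: [-0.541, 0.544, -0.456, 0.451]
force: [0.1, 0.9, -2.2]
width: 0.0133
[ 0.65419052 -0.19145312  0.22811279] [ 0.13648244  0.88370364 -2.18946202]
[-25.81, 0.64, -13.72, 0.4, 0.2, -0.2]
ball 75 [ 0.54112463 -0.20535594  0.0324501 ]
```

```bash
python3 -m inch '[[-3,0,-1.6,0,0,0],[-7,0,-3.7,0,0,0],[-12,0,-6.4,0,0,0],[-17,0.3,-9,0,0,0],[-22,0.6,-11.7,0.4,0.2,0],[-25.8,0.6,-13.7,0.4,0.2,-0.2],[-25.8,0.6,-13.7,0.4,0.2,-0.2],[-25.8,5,-13.7,0.4,0.2,-0.2],[-25.8,9,-13.7,0.4,0.2,-0.2],[-25.8,10,-13.7,0.4,0.2,-0.2],[-25.8,10.6,-13.7,0.4,0.2,-0.2],[-25.8,10.6,-13.7,0.4,0.2,-0.2]]'
python3 - <<'E'
from h import *
p,r,s=pose();print(p,s['force']);print(dscoop([.432,.031,0],10))
d=grab("scene");c=grab("side");cv2.imwrite("pics/c12.png",np.hstack([cv2.resize(c[0][120:310,230:440],(400,362)),cv2.resize(d[0][130:270,200:380],(400,362))]))
E
```

```text
time_s: 18.2
ee_pos: [0.4716, 0.0377, 0.1273]
ee_rot: [0.543, -0.54, 0.453, -0.458]
force: [-0.7, -0.6, -0.1]
width: 0.0132
[0.47155054 0.03767448 0.12730763] [-0.72267737 -0.55755195 -0.12929808]
[-0.03, 1.38, 0.18, -0.5, -0.1, 0.1]
```

View pics/c12.png

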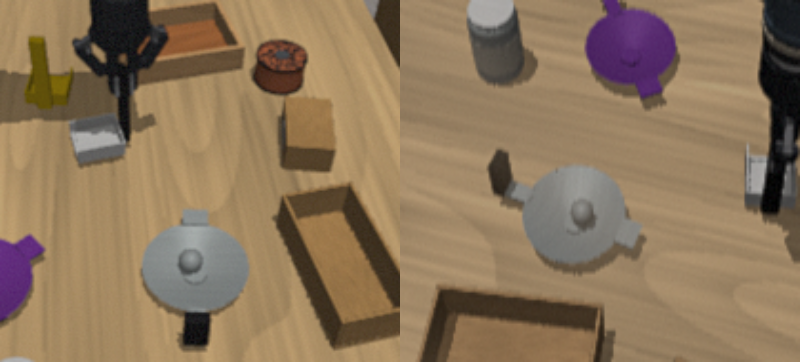

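The ball lies in the dish about the middle: side crop (190,261), scene crop (581,210). The scoop's pan is empty and it hovers over its old place.

```bash
python3 -m inch '[[0,0.7,0.1,-0.5,0,0],[0,1.1,0.1,-0.5,0,0],[0,1.3,0.1,-0.5,0,0],[0,1.4,0.1,-0.5,0,0],[0,1.45,0.1,-0.5,0,0]]'; python3 -m inch '[[0,0,0,0,0,0],[0,0,0,0,0,0],[0,0,0,0,0,0],[0,0,0,0,0,0],[0,0,0,0,0,0],[0,0,0,0,0,0]]' 0.6;python3 -m inch '[[0,-1,0,0,0,0],[0,-3,0,0,0,0],[0,-6,0,0,0,0],[0,-9,0,0,0,0],[0,-9,0,0,0,0]]'
python3 - <<'E'
from h import *
p,r,s=pose();print(p)
hd=np.array([.535,-.3145]);print(delta([.535,-.3145,.2],down(83.5)))
c=grab("side");cv2.imwrite("pics/s13.png",c[0]);P=world(c);Z=P[...,2]
m=(c[1]>0)&(abs(P[...,0]-.47)<.03)&(abs(P[...,1]-.04)<.03)&(Z>.125)&(Z<.15);print("scoop handle top",m.sum(),P[m].mean(0),P[m][:,2].max())
E
```

```text
time_s: 18.92
ee_pos: [0.4728, 0.038, 0.1134]
ee_rot: [-0.541, 0.542, -0.454, 0.456]
force: [-2.4, -0.5, 12.3]
width: 0.0133
time_s: 19.68
ee_pos: [0.4728, 0.038, 0.1134]
ee_rot: [-0.541, 0.542, -0.454, 0.456]
force: [-0.5, 0.4, 0.2]
width: 0.0686
time_s: 20.3
ee_pos: [0.4742, 0.0383, 0.2061]
ee_rot: [0.542, -0.541, 0.453, -0.457]
force: [0.6, -0.9, -0.3]
width: 0.0687
[0.47417255 0.03834503 0.2060669 ]
[35.8, 0.72, -0.07, -0.1, -73.6, 0.3]
scoop handle top 45 [0.4750175  0.03086721 0.13257981] 0.13640489919657786
```

```bash
python3 -m inch '[[3,0,0,0,-8,0],[7,0,0,0,-16,0],[11.5,0,0,0,-25,0],[16,0,0,0,-34,0],[20.5,0.3,0,0,-43,0],[25,0.5,0,0,-52,0],[29,0.7,0,0,-61,0],[33,0.7,0,0,-69,0],[35.8,0.7,0,0,-73.6,0.3],[35.8,0.7,0,0,-73.6,0.3],[35.8,0.7,0,0,-73.6,0.3]]'
python3 - <<'E'
from h import *
from scipy.optimize import least_squares
p,r,s=pose();print(p,s['q'].round(2),r.as_matrix()[:,2].round(3))
c=grab("wrist");cv2.imwrite("pics/w14.png",c[0]);P=world(c);Z=P[...,2];hsv=cv2.cvtColor(c[0],cv2.COLOR_BGR2HSV)
k=c[1]>0
Q=P[k&(np.hypot(P[...,0]-.535,P[...,1]+.3145)<.03)&(Z>.064)&(Z<.076)];print("handle",len(Q),cv2.minAreaRect(Q[:,:2].astype(np.float32)) if len(Q) else 0)
rr=np.hypot(P[...,0]-.546,P[...,1]+.2105)
Q=P[k&(rr<.078)&(rr>.055)&(Z>.0205)&(Z<.028)]
print(len(Q));
if len(Q)>20: print(least_squares(lambda a:np.hypot(Q[:,0]-a[0],Q[:,1]-a[1])-.067,[.546,-.212],loss="soft_l1",f_scale=.002).x)
b=k&(rr<.05)&(Z>.025)&(Z<.045);print("ball",b.sum(),P[b].mean(0) if b.any() else 0)
for n in("side","scene"):
    c=grab(n);P=world(c);rr=np.hypot(P[...,0]-.546,P[...,1]+.2105);b=(c[1]>0)&(rr<.05)&(P[...,2]>.025)&(P[...,2]<.045);v,u=np.nonzero(b)
    if len(u): print(n,"ball",len(u),P[b].mean(0),ray(c,u.mean(),v.mean(),.025))
E
```

```text
time_s: 21.72
ee_pos: [0.5343, -0.3138, 0.1978]
ee_rot: [0.707, -0.705, 0.042, -0.04]
force: [0.1, 0.2, 0.4]
width: 0.0686
[ 0.53431797 -0.31376498  0.19776606] [-0.53  0.43  0.11  1.26  0.   -0.42] [0.115 0.993 0.002]
handle 547 ((0.5317290425300598, -0.31539976596832275), (0.015449474565684795, 0.029549073427915573), 82.77943420410156)
2924
[ 0.54610674 -0.21159244]
ball 539 [ 0.53915062 -0.20431894  0.03073384]
side ball 66 [ 0.5382776  -0.2050588   0.03128953] [ 0.53911895 -0.20045162  0.025     ]
scene ball 64 [ 0.54489789 -0.19711767  0.03100751] [ 0.54092588 -0.19875658  0.025     ]
```

View pics/w14.png

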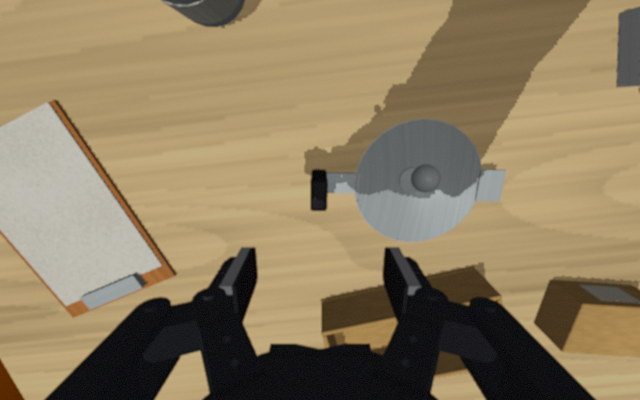

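The wrist view shows the dish handle at (319,190), and the ball at (426,178) is within the flat middle at (420,180). Now I descend with a half-open gripper.

```bash
python3 -c "
from h import *
print(delta([.5333,-.315,.058],down(83.2)))"; python3 -m inch '[[0,2,0,0,0,0],[0,4,-0.1,0,0,0],[0,6,-0.1,0,0,0],[0,8,-0.1,0,0,0],[0,10,-0.1,0,0,0]]' 0; python3 -c "
from h import *
print(pose()[2]['width'],delta([.5333,-.315,.058],down(83.2)))"
```

```text
[-0.11, 14.06, -0.19, -0.1, 0.3, -0.1]
time_s: 22.5
ee_pos: [0.5346, -0.3134, 0.0984]
ee_rot: [0.706, -0.706, 0.04, -0.04]
force: [-0.0, -0.2, 0.0]
width: 0.0428
0.042799201269785474 [-0.11, 4.04, -0.18, -0.1, 0.3, -0.1]
```

```bash
python3 -m inch '[[-0.1,1.5,-0.2,0,0.3,0],[-0.1,3,-0.2,0,0.3,0],[-0.1,3.7,-0.2,0,0.3,0],[-0.1,4.05,-0.2,0,0.3,0],[-0.1,4.05,-0.2,0,0.3,0]]'; python3 -m inch '[[0,0,0,0,0,0],[0,0,0,0,0,0],[0,0,0,0,0,0],[0,0,0,0,0,0],[0,0,0,0,0,0],[0,0,0,0,0,0],[0,0,0,0,0,0]]' -1 40;  python3 -m inch '[[0,0,0,0,0,0],[0,0,0,0,0,0],[0,0,0,0,0,0]]' -1 110
python3 - <<'E'
from h import *
p,r,s=pose();print(p,r.as_matrix()[:,1:].round(4))
for n in("side","scene"):
    c=grab(n);P=world(c);rr=np.hypot(P[...,0]-.546,P[...,1]+.2105);b=(c[1]>0)&(rr<.05)&(P[...,2]>.025)&(P[...,2]<.045);v,u=np.nonzero(b)
    if len(u): print(n,"ball",len(u),P[b].mean(0),ray(c,u.mean(),v.mean(),.025))
E
```

```text
time_s: 23.12
ee_pos: [0.5335, -0.3153, 0.058]
ee_rot: [0.706, -0.706, 0.042, -0.041]
force: [-0.0, 0.3, 0.1]
width: 0.0428
time_s: 24.0
ee_pos: [0.5338, -0.3156, 0.0584]
ee_rot: [0.706, -0.706, 0.042, -0.042]
force: [-0.4, -0.4, 5.3]
width: 0.0159
time_s: 24.38
ee_pos: [0.5338, -0.3156, 0.0586]
ee_rot: [0.706, -0.706, 0.042, -0.042]
force: [-2.0, 0.5, 4.5]
width: 0.0149
[ 0.53381254 -0.31555137  0.05859462] [[ 3.000e-04  1.178e-01]
 [ 3.000e-04  9.930e-01]
 [-1.000e+00  4.000e-04]]
scene ball 59 [ 0.54450946 -0.19816617  0.03141665] [ 0.54025779 -0.19992202  0.025     ]
```

```bash
python3 -m inch '[[0,-0.1,0,0,0,0],[0,-0.4,0,0,0,0],[0,-1,0,0,0,0],[0,-2,0,0,0,0],[0,-3.2,0,0,0,0],[0,-4.6,0,0,0,0],[0,-6,0,0,0,0],[0,-7.2,0,0,0,0],[0,-8.2,0,0,0,0],[0,-8.9,0,0,0,0],[0,-9.3,0,0,0,0],[0,-9.5,0,0,0,0]]'
python3 - <<'E'
from h import *
from scipy.optimize import least_squares
p,r,s=pose();print(p,r.as_matrix()[:,1:].round(4))
for n in("side","scene","wrist"):
    c=grab(n);cv2.imwrite(f"pics/{n}15.png",c[0]);P=world(c);Z=P[...,2];k=c[1]>0;rr=np.hypot(P[...,0]-.546,P[...,1]+.2105)
    Q=P[k&(rr<.055)&(rr>.022)&(Z>.09)&(Z<.135)];A=np.c_[Q[:,:2]-[.546,-.2105],np.ones(len(Q))]
    Q=P[k&(rr<.074)&(rr>.060)&(Z>.09)&(Z<.14)];A=np.c_[Q[:,:2]-[.546,-.2105],np.ones(len(Q))]
    for _ in range(4):
        f=np.linalg.lstsq(A,Q[:,2],rcond=None)[0];e=abs(Q[:,2]-A@f);g=e<max(.003,np.median(e)*2);A,Q=A[g],Q[g]
    print(n,"rim",len(Q),"tilt deg x,y",np.degrees(np.arctan(f[:2])).round(2),"z",f[2].round(4))
    b=k&(rr<.05)&(Z>f[2]+.003)&(Z<f[2]+.025);v,u=np.nonzero(b)
    if len(u): print("ball",len(u),P[b].mean(0),ray(c,u.mean(),v.mean(),f[2]+.001))
E
```

```text
time_s: 25.98
ee_pos: [0.5337, -0.3156, 0.1536]
ee_rot: [0.706, -0.706, 0.042, -0.042]
force: [-0.6, 0.0, -2.4]
width: 0.0149
[ 0.53371894 -0.31558058  0.15357815] [[ 1.000e-04  1.178e-01]
 [ 4.000e-04  9.930e-01]
 [-1.000e+00  4.000e-04]]
side rim 271 tilt deg x,y [-0.21 -0.39] z 0.117
scene rim 305 tilt deg x,y [ 0.41 -0.04] z 0.1175
ball 67 [ 0.54519117 -0.19743658  0.12659688] [ 0.53921768 -0.19990045  0.11850081]
wrist rim 8263 tilt deg x,y [0.14 0.54] z 0.1167
ball 1709 [ 0.53778212 -0.20592772  0.12534021] [ 0.54213883 -0.20048284  0.11767086]
```

```bash
python3 -c "
import cv2,numpy as np
c=cv2.imread('pics/side15.png');d=cv2.imread('pics/wrist15.png')
cv2.imwrite('pics/c15.png',np.hstack([cv2.resize(c[130:320,230:440],(400,362)),cv2.resize(d,(400,362))]))"
```

```text
(no output)
```

View pics/c15.png

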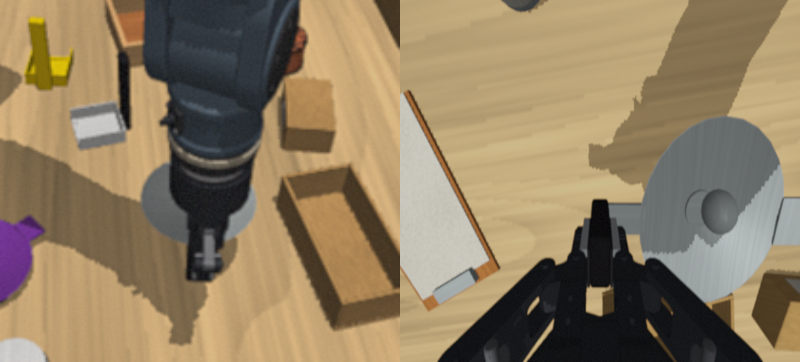

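The dish is level to about 0.5° and roughly 94 mm clear. The ball sits in the middle area, in the wrist half at (718,212). Next come the waypoints for the turn about the dish centre. I also take a cross-check of the box from wall fits.

```bash
cat > arc.py <<'E'
from h import *
import sys
# from current az to az1, dish centre to C1, 11 smooth rows
az1,cx,cy=map(float,sys.argv[1:4]);p,r,s=pose()
z=r.as_matrix()[:,2];az0=np.degrees(np.arctan2(z[1],z[0]));D=.1052
C0=p[:2]+D*np.array([np.cos(np.radians(az0)),np.sin(np.radians(az0))]);C1=np.array([cx,cy]);print(az0,C0)
for i in range(1,12):
    t=min(i/10,1);f=t**3*(10-15*t+6*t*t)*.5+.5*(3*t*t-2*t**3);az=az0+f*(az1-az0);C=C0+f*(C1-C0);a=np.radians(az)
    q=[C[0]-D*np.cos(a),C[1]-D*np.sin(a),.1536];d=delta(q,down(az),p,r);print([round(x,2) for x in d[:3]]+[round(x,1)+0 for x in d[3:]])
E
python3 - <<'E'
from h import *
for n in("scene0","side0"):
    z=np.load(n+".npz");c=[z[k] for k in("im","d","K","R","t")];P=world(c);Z=P[...,2]
    Q=P[(c[1]>0)&(abs(P[...,0]-.7316)<.075)&(abs(P[...,1]+.2252)<.125)&(Z>.056)&(Z<.064)][:,:2]-[.7316,-.2252]
    a=np.radians(7.65);x=Q@[np.cos(a),np.sin(a)];y=Q@[-np.sin(a),np.cos(a)]
    for s in(-1,1):
        for nm,u,v,h in(("xw",x,y,.05),("yw",y,x,.1)):
            k=(s*u>h-.008)&(s*u<h+.006)&(abs(v)<(.09 if nm=="xw" else .04))
            print(n,nm,s,k.sum(),np.polyfit(v[k],u[k],1).round(4) if k.sum()>5 else 0)
E
python3 arc.py 58 .545 -.225
```

```text
scene0 xw -1 137 [-0.0009 -0.0464]
scene0 yw -1 56 [-0.0066 -0.0954]
scene0 xw 1 151 [0.0006 0.0483]
scene0 yw 1 60 [0.0007 0.0994]
side0 xw -1 156 [ 0.0013 -0.0482]
side0 yw -1 89 [-0.0026 -0.0999]
side0 xw 1 151 [0.0012 0.047 ]
side0 yw 1 65 [-0.0058  0.0948]
83.23342753228725 [ 0.54604733 -0.21108322]
[-0.08, -0.03, -0.03, 0.0, 0.5, 0.0]
[-0.37, -0.03, -0.11, 0.0, 2.0, 0.0]
[-0.87, -0.03, -0.23, 0.0, 4.8, 0.0]
[-1.53, -0.03, -0.35, 0.0, 8.4, 0.0]
[-2.27, -0.03, -0.44, 0.0, 12.6, 0.0]
[-3.0, -0.03, -0.48, 0.0, 16.8, 0.0]
[-3.63, -0.03, -0.47, 0.0, 20.5, 0.0]
[-4.09, -0.03, -0.43, 0.0, 23.2, 0.0]
[-4.35, -0.03, -0.4, 0.0, 24.8, 0.0]
[-4.42, -0.03, -0.39, 0.0, 25.2, 0.0]
[-4.42, -0.03, -0.39, 0.0, 25.2, 0.0]
```

```bash
python3 -m inch '[[-0.1,0,0,0,0.5,0],[-0.4,0,-0.1,0,2,0],[-0.9,0,-0.25,0,4.8,0],[-1.55,0,-0.35,0,8.4,0],[-2.3,0,-0.45,0,12.6,0],[-3,0,-0.5,0,16.8,0],[-3.65,0,-0.45,0,20.5,0],[-4.1,0,-0.45,0,23.2,0],[-4.35,0,-0.4,0,24.8,0],[-4.4,0,-0.4,0,25.2,0],[-4.4,0,-0.4,0,25.2,0]]'; python3 arc.py 33 .544 -.238
```

```text
time_s: 27.5
ee_pos: [0.4896, -0.3144, 0.1534]
ee_rot: [0.68, -0.68, 0.195, -0.195]
force: [-0.1, 0.7, -1.8]
width: 0.015
58.052375567176135 [ 0.54526027 -0.22510637]
[-0.07, -0.02, -0.02, 0.0, 0.5, 0.0]
[-0.33, -0.02, -0.09, 0.0, 2.0, 0.0]
[-0.76, -0.02, -0.18, 0.0, 4.7, 0.0]
[-1.34, -0.02, -0.28, 0.0, 8.4, 0.0]
[-1.99, -0.02, -0.33, 0.0, 12.5, 0.0]
[-2.63, -0.02, -0.33, 0.0, 16.7, 0.0]
[-3.18, -0.02, -0.29, 0.0, 20.3, 0.0]
[-3.59, -0.02, -0.23, 0.0, 23.0, 0.0]
[-3.81, -0.02, -0.19, 0.0, 24.6, 0.0]
[-3.88, -0.02, -0.17, 0.0, 25.1, 0.0]
[-3.88, -0.02, -0.17, 0.0, 25.1, 0.0]
```

```bash
python3 -m inch '[[-0.1,0,0,0,0.5,0],[-0.35,0,-0.1,0,2,0],[-0.75,0,-0.2,0,4.7,0],[-1.35,0,-0.3,0,8.4,0],[-2,0,-0.35,0,12.5,0],[-2.65,0,-0.35,0,16.7,0],[-3.2,0,-0.3,0,20.3,0],[-3.6,0,-0.25,0,23,0],[-3.8,0,-0.2,0,24.6,0],[-3.9,0,-0.2,0,25.1,0],[-3.9,0,-0.2,0,25.1,0]]'; python3 arc.py 7.65 .5433 -.2505
```

```text
time_s: 28.88
ee_pos: [0.4554, -0.2955, 0.1534]
ee_rot: [0.621, -0.621, 0.338, -0.338]
force: [-0.1, -0.4, -2.8]
width: 0.0149
32.965842308907646 [ 0.54370736 -0.23821162]
[-0.07, -0.02, -0.01, 0.0, 0.5, 0.0]
[-0.29, -0.02, -0.05, 0.0, 2.0, 0.0]
[-0.69, -0.02, -0.1, 0.0, 4.8, 0.0]
[-1.21, -0.02, -0.12, 0.0, 8.5, 0.0]
[-1.8, -0.02, -0.1, 0.0, 12.7, 0.0]
[-2.38, -0.02, -0.02, 0.0, 16.8, 0.0]
[-2.87, -0.02, 0.1, 0.0, 20.5, 0.0]
[-3.23, -0.02, 0.21, 0.0, 23.3, 0.0]
[-3.43, -0.02, 0.28, 0.0, 24.9, 0.0]
[-3.49, -0.02, 0.31, 0.0, 25.3, 0.0]
[-3.49, -0.02, 0.31, 0.0, 25.3, 0.0]
```

```bash
python3 -m inch '[[-0.1,0,0,0,0.5,0],[-0.3,0,-0.05,0,2,0],[-0.7,0,-0.1,0,4.8,0],[-1.2,0,-0.1,0,8.5,0],[-1.8,0,-0.1,0,12.7,0],[-2.4,0,0,0,16.8,0],[-2.85,0,0.1,0,20.5,0],[-3.25,0,0.2,0,23.3,0],[-3.45,0,0.3,0,24.9,0],[-3.5,0,0.3,0,25.3,0],[-3.5,0,0.3,0,25.3,0]]'
cat > chk.py <<'E'
from h import *
from scipy.optimize import least_squares
import sys
p,r,s=pose();z=r.as_matrix()[:,2];az=np.arctan2(z[1],z[0]);C=p[:2]+.1052*np.array([np.cos(az),np.sin(az)])
print(p,np.degrees(az),C,"tool y",r.as_matrix()[:,1].round(4),"qvel",abs(s['qvel']).max())
ims=[]
for n in("side","scene","wrist"):
    c=grab(n);ims.append(c[0]);P=world(c);Z=P[...,2];k=c[1]>0;hsv=cv2.cvtColor(c[0],cv2.COLOR_BGR2HSV);k&=hsv[...,1]<70
    rr=np.hypot(P[...,0]-C[0],P[...,1]-C[1])
    Q=P[k&(rr<.075)&(rr>.060)&(Z>.105)&(Z<.13)];A=np.c_[Q[:,:2]-C,np.ones(len(Q))]
    if len(Q)>30:
        for _ in range(4):
            f=np.linalg.lstsq(A,Q[:,2],rcond=None)[0];e=abs(Q[:,2]-A@f);g=e<max(.003,np.median(e)*2);A,Q=A[g],Q[g]
        e=Q[abs(Q[:,2]-f[2])<.0025]
        cc=least_squares(lambda a:np.hypot(e[:,0]-a[0],e[:,1]-a[1])-.067,C,loss="soft_l1",f_scale=.002).x
        t=P[k&(rr>.073)&(rr<.095)&(Z>.11)&(Z<.125)&((P[...,:2]-C)@[np.cos(az),np.sin(az)]>.06)]
        print(n,"rim",len(Q),"tilt",np.degrees(np.arctan(f[:2])).round(2),"z",f[2].round(4),"ctr",cc.round(4),"lip",len(t),t.mean(0).round(4) if len(t) else 0,
          np.degrees(np.arctan2(*(t.mean(0)[:2]-cc)[::-1])) if len(t) else 0)
    b=k&(rr<.05)&(Z>.122)&(Z<.145);v,u=np.nonzero(b)
    if len(u): print("  ball",len(u),P[b].mean(0).round(4),ray(c,u.mean(),v.mean(),.119).round(4))
cv2.imwrite(sys.argv[1],np.hstack([cv2.resize(i,(400,250)) for i in ims[1:]]))
E
python3 chk.py pics/f1.png
```

```text
time_s: 30.25
ee_pos: [0.439, -0.2645, 0.1534]
ee_rot: [0.533, -0.532, 0.465, -0.465]
force: [0.7, -0.4, -2.5]
width: 0.0148
[ 0.43897131 -0.2644879   0.15338499] 7.689411933040848 [ 0.54322535 -0.25041182] tool y [ 1.e-04  4.e-04 -1.e+00] qvel 0.0033620675065821793
side rim 517 tilt [-0.03 -0.28] z 0.1171 ctr [ 0.5427 -0.2505] lip 105 [ 0.6242 -0.2398  0.1194] 7.519160442063184
  ball 93 [ 0.552  -0.2464  0.1264] [ 0.5532 -0.2406  0.119 ]
scene rim 290 tilt [ 0.41 -0.64] z 0.1173 ctr [ 0.5441 -0.2487] lip 81 [ 0.6241 -0.2354  0.1194] 9.381745201176312
  ball 59 [ 0.5555 -0.2392  0.1263] [ 0.5502 -0.2418  0.119 ]
wrist rim 8699 tilt [ 0.11 -0.07] z 0.1165 ctr [ 0.542  -0.2522] lip 1129 [ 0.6218 -0.2416  0.1188] 7.588161868859042
  ball 1429 [ 0.5488 -0.2416  0.1261] [ 0.5547 -0.2443  0.119 ]
```

View pics/f1.png

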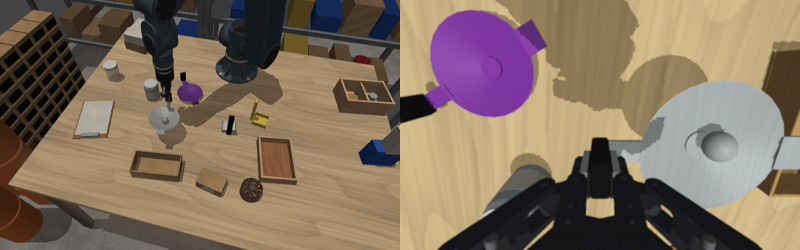

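The wrist view shows the dish level with its lip toward the box and the ball in the flat middle (720,147). The scene view shows the scoop upright at (229,124) and everything else in place. I settle, check once more, and hand in.

```bash
python3 -m inch '[[0,0,0,0,0,0],[0,0,0,0,0,0],[0,0,0,0,0,0],[0,0,0,0,0,0],[0,0,0,0,0,0],[0,0,0,0,0,0]]'; python3 chk.py pics/f2.png; python3 -c "
from bench import arm
print(arm.sign_off())"
```

```text
time_s: 31.15
ee_pos: [0.439, -0.2645, 0.1534]
ee_rot: [0.533, -0.532, 0.465, -0.465]
force: [0.4, -0.4, -2.1]
width: 0.0143
[ 0.43895744 -0.26451678  0.15336506] 7.683294566392543 [ 0.54321298 -0.25045183] tool y [ 1.e-04  5.e-04 -1.e+00] qvel 0.0029844519278274238
side rim 517 tilt [-0.21 -0.33] z 0.1171 ctr [ 0.5427 -0.2504] lip 105 [ 0.6242 -0.2399  0.1195] 7.3340163451374885
  ball 88 [ 0.5519 -0.2465  0.1264] [ 0.5531 -0.2408  0.119 ]
scene rim 293 tilt [ 0.43 -0.55] z 0.1169 ctr [ 0.5438 -0.249 ] lip 78 [ 0.6243 -0.2353  0.1194] 9.606742388720015
  ball 57 [ 0.5553 -0.2392  0.1268] [ 0.5496 -0.2419  0.119 ]
wrist rim 8706 tilt [ 0.1  -0.06] z 0.1165 ctr [ 0.5419 -0.2523] lip 1118 [ 0.6218 -0.2416  0.1189] 7.598587187610572
  ball 1427 [ 0.5489 -0.2417  0.1262] [ 0.5548 -0.2444  0.119 ]
the job is handed in; nothing more can be done
None
```

I did the whole job in the order asked and handed it in at about 31 s, still holding the dish up, level and still. I scooped the ball out of the tray, tipped it into the dish and stood the scoop upright back at its old place. Then I took the dish by its handle, lifted it about 94 mm and only then turned it.

What the last checks showed:
- **Dish:** it was level to about 0.1–0.7° depending on the camera.
- **Aim:** two cameras put the lip at 7.3–7.6° and the gripper pose gives 7.7°, against the order box's 7.65°. The scene camera disagreed at about 9.5°, from very few pixels. The dish centre lies on the box's centre line to within about 2 mm.
- **Turn:** the angle was about 75.5° rather than a full 90°, because that is what points the lip squarely at the box.
- **Ball:** it was at rest on the flat middle of the dish but roughly 12 mm off its exact centre. It settled about 10 mm off when tipped in, and I left it there rather than tilt the dish.

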